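# Extend the microchip reader's handle, release it from its dock and lay it out

## Task

Get the long-handled microchip reader ready for the next patient: while the charging dock still holds it, pull its telescoping handle out until the lock button clicks out of the tube, then press the dock's release key so that the nose of the reader springs up, and lift the reader out. Lay it flat on the rubber mat, screen up, wholly on the mat and with the handle still locked out; set it down rather than dropping it, and leave the other things on the bench where they are.

Things in the scene. Friction and masses are not known exactly. Their poses are not given: they have to be found in the camera images.
- dock: Charging dock, fixed: foot plate 124 x 300 x 12 mm. Origin on the bench under the seated head's middle, y along the reader from head to handle, z up. Along y (mm): latch housing -120 to -74 (54 high), bed -58 to 58 (34 high, cheeks 50 high, 105 wide), stops behind the head's shoulders 62 to 70 (62 high), fork under the tube 148 to 162 (54 high, 42 wide). Between stops and fork the tube hangs free.
- reader_head (a point): Centre (half-way up) of the reader's head, a loose paddle 90 mm wide (x), 130 mm long (y -70, the nose, to +60 mm), 32 mm thick, screen on top. y points along the handle, z out of the screen (up in the dock). The reader weighs 0.4 kg; with the handle out its centre of mass is on the tube about 95 mm from here. Whole length 373 mm handle in, 463 mm handle out (-70 to 393 mm).
- reader_nose (a point): Point in the head's nose end, 65 mm from its centre, half-way up. A hidden spring latch of the dock holds the head under nose and tail: this point is 50 mm above the bench while latched; it springs up about 10 mm when the release key is pressed and then stays up, the reader tilted on its fork.
- reader_tube (a point): Point on the axis of the reader's outer tube, 108 mm from the head's centre, 18 mm above the head's underside (52 mm above the bench in the dock): the place to hold it for lifting, near its centre of mass. Square aluminium tube 24 x 24 mm, from 60 to 200 mm from the head's centre. Axes as reader_head.
- reader_grip (a point): Centre of the black ribbed hand grip on the end of the telescoping handle, 30 x 30 mm (end cap 33 mm), 100 mm long along y; 253 mm from the head's centre with the handle in, 343 mm locked out; 52 mm above the bench in the dock, only the bench under it. Axes as reader_head.
- handle (a joint): How far the handle is pulled out along the reader's +y, in m: 0 = fully in, about 0.090 = locked (1.5 mm play either way), 0.097 = end stop. It starts 0 to 30 mm out. It slides stiffly (about 4 N) and cannot turn.
- snap (a joint): The spring lock button on the handle's inner tube, in m: 0 while hidden inside the outer tube, 0.008 when it has clicked out through the hole in the outer tube's top (178 mm from the head's centre; 8 mm wide, standing 4.5 mm proud). Once out it holds the handle both ways.
- release_top (a point): Centre of the top of the release key, a ridged plastic key 48 x 32 mm on the latch housing at the nose end of the dock, 97 mm from the dock's origin on the side away from the handle, 64 mm above the bench. It is pressed straight down.
- release (a joint): How far the release key is pressed, in m: 0 = up, 0.007 = fully down (about 3 to 4 N; the latch lets go at 4 to 5 mm); let go, it stays part down (about 5 mm) until the reader is lifted out.
- mat_centre (a point): Centre of the top of the rubber mat, fixed flat on the bench, 580 mm along its x axis, 190 mm along its y axis, 3 mm thick.
- bowl: Steel bowl, 104 mm across, 40 mm high; bystander. Origin at the centre of its underside.
- otoscope: Otoscope lying on its side, a steel handle with a black head, 132 mm long along its y axis, 30 mm high; bystander. Origin under its middle.
- thermometer: White digital thermometer, 118 mm long, 12 mm high; bystander. Origin under its body.
- gel_jar: White jar, 68 mm across, 75 mm high; bystander. Origin at the centre of its underside.
- case_low: Steel instrument case, 100 x 190 x 30 mm, with a second one on top; bystander. Origin at the centre of its underside.
- case_high: The upper steel instrument case, 100 x 170 x 30 mm; bystander. Origin at the centre of its underside.
- swab_box: Cardboard box, 120 x 70 x 55 mm; bystander. Origin at the centre of its underside.
- reader: The whole reader; origin under the head's centre (16 mm below reader_head), same axes.
- mat: The rubber mat; origin on the bench under its centre, 3 mm below mat_centre.
- table: The bench, its top at height 0.

How it is judged:
By the outcome, as a careful person would: the job done as asked, in the order asked, and still so for the second after the job is handed in, with the robot touching nothing.
It also fails if it takes over 67 s, if anything falls off the work surface, if the arm or the gripper's body presses on something with over 40 N, if the wrist force passes 120 N, or if a joint passes its speed limit or range.

## Robot

A 6-joint arm with a two-finger parallel gripper is mounted at the origin on the work surface. World frame = base frame: x ahead of the robot, y to its left, z up, the work surface at z = 0. Lengths are in mm, angles in rad, forces in N, time in s.
With the tool pointing down it reaches from about 325 to 900 mm from the base axis. Payload 6.1 kg.
Tool frame: the origin (TCP) lies on the centre line of the jaws, within the pads' length; the fingertips stand 19 mm ahead of it and the grasp point (between the pads) is the TCP; z points along the fingers, y is the line along which they close (so a half turn about z gives the same grasp; the last joint's range is limited). The gripper opens to 85 mm and grips with 20 to 120 N. Pads are 22 mm wide; open, the fingers measure 114 mm over their backs; the gripper's body (76 mm by 85 mm) begins 54 mm behind the grasp point. The pads swing forward as they close: fully open they stand 13 mm farther back than shut.
Start: joints at [1.089, 0.22, 1.526, -0, 1.395, -0.126], TCP at [217.711, 585.848, 250.3] pointing down, gripper open.
Joint ranges: [-2.98, 2.98], [-0.91, 2.08], [0.09, 2.57], [-1.24, 4.39], [0.2, 2.65], [-2.68, 2.68]. Speed limits (rad/s): [2.57, 2.57, 3.01, 3.14, 3.14, 3.14].

## Interface

Orientations are given as a 3x3 rotation matrix whose columns are the frame's x, y, z axes.
In Python, from bench import bot gives the robot as it stands.
- The arm moves only by the shell command python3 -m pendant 'ROWS' [OPENING] [FORCE]. ROWS is JSON, a list of rows, each a list of 6 numbers: the shift along the world's x, y, z in m, then the turn, a rotation vector about the world's x, y, z in rad. A call has 1 to 20 rows; each row shifts and turns the commanded pose from where the row before left it; what a row does not reach is not made up. A row lasts 1/12 s, in which the tool goes at most 41.7 mm and 7.16 degrees, less where a joint would pass 70% of its speed; a pose out of reach is approached as far as the arm can. A call with a gripper value outside its range is refused whole. OPENING is the finger opening in m, from 0 to 0.0854, set as the call begins (- or left out, the last holds). The fingers move at their own pace and stop on an object; FORCE is the grip in N (left out, the last holds). Time passes only in rows, so rows that do not move let the fingers close. It gives the time, the measured TCP pose, the force, the opening and the grip force at its end, in the units of the state.
- bot.observe(): the state, without advancing time (a new reading comes with each control period).
- bot.get_image(name): name is "side" or "top" or "wrist"; returns (picture, depth): 384x512x3 uint8, red, green, blue; 384x512 float32, mm along the optical axis (not along the pixel's ray), 0 where there is no reading.
- bot.camera_model(name): a dict with "vertical_fov" (degrees; the focal length in pixels is half the picture's height over the tangent of half this angle, whatever the lens; pixels are square), "cx", "cy" (the principal point, pixels), "world_from_camera" (4x4, takes a point from camera to world coordinates). Camera axes: x right, y down, z forward; pixel columns grow to the right and rows downward; lengths in mm; the calibration is good to about 2 mm. A picture is of the moment at which its call begins: read the wrist's pose just before it. camera_model takes no time and is no camera call; for the wrist camera it gives the pose at the moment of the call.
- bot.close_job(): hands the job in; it is judged then, once.
The state is a dict: "clock": time; "joints": joint angles; "qd": joint speeds; "joint_efforts": joint torques, N m; "tcp_pos": TCP position; "orientation": TCP orientation; "wrist_force": force on the tool from outside, world axes, zero at the start; "ft_torque": the same for the moment, N m; "opening": finger opening in mm; "finger_force": force on a finger pad.
Only numpy, scipy, OpenCV 4.12 (cv2) and the standard library are available. Lean on these libraries where they do the work, as an engineer would, in place of code of your own. Each camera call takes 0.05 s, during which the arm holds its last target. There are 200 camera calls.

## Working session

There is one attempt and no reset: what is moved stays moved. The work goes in short steps, Python scripts to look and compute and a shell command to move; the robot and the scene stay as the last step left them, time stands still between calls to the robot, and variables do not carry over. Pictures are saved under pics/ and viewed, at most 10 in all, crops included, and the job is handed in when it is done.

```bash
mkdir -p pics; ls; cat > h.py <<'E'
import numpy as np, cv2
from bench import bot
def snap(n):
    im,d=bot.get_image(n); m=bot.camera_model(n); return im,d,m
def world(d,m,u,v,z=None):
    f=192/np.tan(np.radians(m["vertical_fov"])/2)
    z=d[v,u] if z is None else z
    T=np.array(m["world_from_camera"])
    return (T@np.array([(u-m["cx"])/f*z,(v-m["cy"])/f*z,z,1]))[:3]
def cloud(d,m):
    f=192/np.tan(np.radians(m["vertical_fov"])/2)
    v,u=np.mgrid[:384,:512]
    P=np.stack([(u-m["cx"])/f*d,(v-m["cy"])/f*d,d,np.ones_like(d)],-1)
    return (P@np.array(m["world_from_camera"]).T)[...,:3]
def save(im,p): cv2.imwrite(p,im[...,::-1])
E
python3 - <<'E'
from h import *
for n in("top","side"):
    im,d,m=snap(n); np.savez(n,im=im,d=d); save(im,f"pics/{n}0.png"); print(m)
print(bot.observe())
E
```

```text
pics
{'vertical_fov': 46.99360866655674, 'cx': 259.62014089101956, 'cy': 189.6573074372019, 'world_from_camera': array([[ 1.05638758e-01, -9.70132762e-01,  2.18364090e-01,
         2.86846788e+02],
       [-9.94397402e-01, -1.02225630e-01,  2.69021940e-02,
        -2.02449035e+01],
       [-3.77629300e-03, -2.19982599e-01, -9.75496487e-01,
         1.23025834e+03],
       [ 0.00000000e+00,  0.00000000e+00,  0.00000000e+00,
         1.00000000e+00]])}
{'vertical_fov': 42.411448194439565, 'cx': 248.87599521233702, 'cy': 191.52229191929788, 'world_from_camera': array([[ 9.89178846e-01, -9.79508932e-02,  1.09228351e-01,
         3.56431302e+02],
       [-1.46005406e-01, -5.84091153e-01,  7.98448462e-01,
        -1.34307029e+03],
       [-1.44094268e-02, -8.05756258e-01, -5.92071972e-01,
         1.04475683e+03],
       [ 0.00000000e+00,  0.00000000e+00,  0.00000000e+00,
         1.00000000e+00]])}
{'clock': 0.1, 'joints': array([ 1.08890107e+00,  2.21153534e-01,  1.52749378e+00,  1.20006357e-05,
        1.39468108e+00, -1.26077494e-01]), 'qd': array([ 1.84882336e-04, -1.41218015e-03, -2.84441286e-03, -4.77998317e-04,
        2.96582754e-04,  8.25745862e-05]), 'joint_efforts': array([ 1.57253879e-03, -4.98242962e+01, -3.90548229e+01, -1.10646115e-04,
        5.56492494e-03, -4.34027027e-05]), 'tcp_pos': array([217.47499955, 585.40671232, 249.30625616]), 'orientation': array([[-9.37361098e-01,  3.48358304e-01, -8.14914936e-04],
       [ 3.48359182e-01,  9.37359873e-01, -1.53259563e-03],
       [ 2.29976147e-04, -1.72047862e-03, -9.99998494e-01]]), 'wrist_force': array([-0.57154171, -0.55104856, -0.64019186]), 'ft_torque': array([ 0.03316171, -0.03433321,  0.04241331]), 'finger_force': 0.0, 'opening': 85.40345356082265}
```

View pics/top0.png

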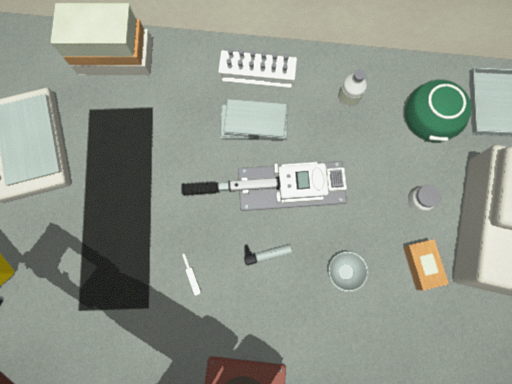

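View pics/side0.png

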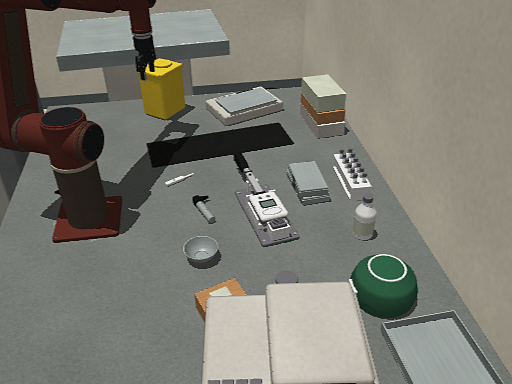

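The top view shows the reader's head at about (303,181), its tube and grip running left to (200,188), and the release key at (337,178). The mat is at (118,210), the cases at (255,118), the otoscope at (268,254), and the thermometer at (191,275). Next I'll measure these.

```bash
python3 - <<'E'
from h import *
for n in("top","side"):
    z=np.load(n+".npz"); im=z["im"].astype(int); d=z["d"]; m=bot.camera_model(n); C=cloud(d,m)
    print(n)
    X,Y,Z=C[...,0],C[...,1],C[...,2]
    if n=="top":
        for u in range(180,352,6):
            v=int(round(188-(u-200)*0.075)); 
            print(u,v,im[v,u],world(d,m,u,v).round(0), end=' | ')
        print()
        mk=(im.max(-1)<45)&(np.abs(Z)<12); 
        k,l,s,c=cv2.connectedComponentsWithStats(mk.astype(np.uint8)); i=1+s[1:,4].argmax(); print(s[i])
        p=C[l==i]; print(p.mean(0),cv2.minAreaRect(p[:,:2].astype(np.float32)))
    R=(X>350)&(X<620)&(Y<300)&(Y>-320)
    for nm,mk in (("grip",R&(im.max(-1)<60)&(Z>45)&(Z<80)&(Y>60)),("head/top",R&(Z>58)&(Z<72)&(im.min(-1)>140)),("all",R&(Z>40)&(Z<80))):
        k,l,s,c=cv2.connectedComponentsWithStats(mk.astype(np.uint8))
        for i in range(1,k):
            if s[i,4]>60:
                p=C[l==i]; print(nm,s[i],p.mean(0).round(1),np.percentile(p[:,2],[10,50,90]).round(1),cv2.minAreaRect(p[:,:2].astype(np.float32)))
    B=(X>250)&(X<850)&(Y<650)&(Y>-450)&(Z>9)
    k,l,s,c=cv2.connectedComponentsWithStats(B.astype(np.uint8))
    for i in range(1,k):
        if s[i,4]>40: p=C[l==i]; print("obj",s[i],p.min(0).round(),p.max(0).round())
E
```

```text
top
180 190 [158 167 155] [537. 240.   1.] | 186 189 [55 47 46] [529. 210.  65.] | 192 189 [48 52 47] [529. 193.  70.] | 198 188 [50 55 49] [534. 178.  67.] | 204 188 [53 55 55] [536. 162.  67.] | 210 187 [52 52 48] [541. 147.  64.] | 216 187 [42 44 41] [543. 130.  65.] | 222 186 [217 226 223] [549. 115.  58.] | 228 186 [131 141 136] [550.  99.  62.] | 234 185 [180 186 178] [553.  82.  68.] | 240 185 [234 236 233] [555.  66.  65.] | 246 185 [234 236 233] [556.  50.  68.] | 252 184 [232 233 230] [561.  34.  64.] | 258 184 [233 234 232] [563.  18.  64.] | 264 183 [229 231 228] [568.   2.  63.] | 270 183 [230 231 228] [569. -14.  64.] | 276 182 [192 193 190] [573. -30.  66.] | 282 182 [249 249 248] [ 287.  -20. 1230.] | 288 181 [246 246 245] [579. -62.  67.] | 294 181 [250 251 248] [581. -78.  65.] | 300 180 [158 180 171] [585. -94.  68.] | 306 180 [157 180 169] [ 586. -110.   69.] | 312 180 [225 228 222] [ 589. -127.   65.] | 318 179 [245 246 244] [ 593. -143.   67.] | 324 179 [229 232 226] [ 596. -159.   65.] | 330 178 [147 152 145] [ 603. -176.   55.] | 336 178 [122 123 123] [ 602. -
[... 2471 characters left out ...]
j [146   0  10  33  96] [250. 519. 422.] [282. 592. 554.]
obj [213  99  67  27 942] [474. 544.   9.] [773. 650.  70.]
obj [ 233  150   66   96 2557] [ 494. -232.    9.] [666. 337.  75.]
obj [ 286  161   45   44 1287] [697. -51.   9.] [817. 142.  69.]
obj [165 176  20   9  64] [254. 145.   9.] [325. 187.  19.]
obj [192 195  23  27 269] [346. -97.  10.] [412.  37.  36.]
obj [352 206  11  33 233] [ 834. -249.    9.] [ 850. -200.  116.]
obj [183 236  35  27 586] [ 306. -295.    9.] [ 408. -186.   46.]
obj [348 254  40  28 284] [ 747. -450.   41.] [ 850. -399.  112.]
obj [274 270  24  14 225] [ 546. -450.   48.] [ 606. -404.   82.]
obj [194 278  50  31 492] [ 328. -450.   12.] [ 459. -395.   62.]
```

```bash
python3 -m pendant '[[0.022,-0.0317,0,0,0,-0.069],[0.022,-0.0317,0,0,0,-0.069],[0.022,-0.0317,0,0,0,-0.069],[0.022,-0.0317,0,0,0,-0.069],[0.022,-0.0317,0,0,0,-0.069],[0.022,-0.0317,0,0,0,-0.069],[0.022,-0.0317,0,0,0,-0.069],[0.022,-0.0317,0,0,0,-0.069],[0.022,-0.0317,0,0,0,-0.069],[0.022,-0.0317,0,0,0,-0.069],[0.022,-0.0317,0,0,0,-0.069],[0.022,-0.0317,0,0,0,-0.069],[0.022,-0.0317,0,0,0,-0.069],[0.022,-0.0317,0,0,0,-0.069],[0.022,-0.0317,0,0,0,-0.069],[0,0,0,0,0,0],[0,0,0,0,0,0],[0,0,0,0,0,0]]' 0.0854 40
python3 - <<'E'
from h import *
im,d,m=snap("wrist"); np.savez("wrist",im=im,d=d,T=m["world_from_camera"]); save(im,"pics/w0.png")
print(m)
im,d,m=snap("top"); save(im,"pics/top1.png")
T=np.array(m["world_from_camera"])
f=192/np.tan(np.radians(m["vertical_fov"])/2)
C=cloud(d,m); mk=((im.max(-1)<60)&(C[...,2]<12)&(C[...,2]>-8)&(C[...,1]>300)).astype(np.uint8)
k,l,s,c=cv2.connectedComponentsWithStats(mk); i=1+s[1:,4].argmax(); print(s[i])
p=C[l==i]; print(p.mean(0),cv2.minAreaRect(p[:,:2].astype(np.float32)))
for u,v in [(90,109),(153,107),(148,309),(79,310)]:
    r=T[:3,:3]@np.array([(u-m["cx"])/f,(v-m["cy"])/f,1]); print((T[:3,3]+r*(3-T[2,3])/r[2]).round(1))
E
```

```text
clock: 1.6
tcp_pos: [547.2, 110.5, 249.7]
orientation: [[-0.179, 0.984, -0.002], [0.984, 0.179, 0.0], [0.001, -0.001, -1.0]]
wrist_force: [-1.1, 0.0, -0.0]
opening: 85.3
finger_force: 0.0
{'vertical_fov': 63.32141340610945, 'cx': 253.43619373671467, 'cy': 199.8686020977358, 'world_from_camera': array([[ 9.83692710e-01,  1.70192492e-01,  5.81650036e-02,
         5.31827331e+02],
       [ 1.79855744e-01, -9.29475063e-01, -3.22068346e-01,
         1.93247978e+02],
       [-7.50694048e-04,  3.27277594e-01, -9.44927941e-01,
         3.74307629e+02],
       [ 0.00000000e+00,  0.00000000e+00,  0.00000000e+00,
         1.00000000e+00]])}
[   79   109    73   201 10051]
[483.17051321 426.99557867   3.42643465] ((478.9468994140625, 411.3938293457031), (573.6005249023438, 183.54617309570312), 7.959312438964844)
[753.3 541.5   3. ]
[779.2 355.9   3. ]
[203.2 277.2   3. ]
[181.  461.4   3. ]
```

View pics/w0.png

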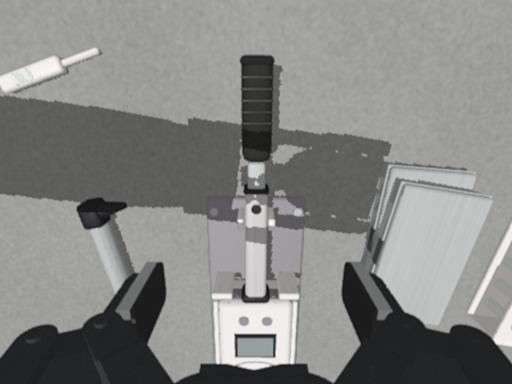

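The wrist view shows the grip from (257,57) to (257,158), the tube from (257,190) to (256,295) with the lock hole at (256,209), and the shoulder stops near row 290. Next I'll fit the reader's axis.

```bash
python3 - <<'E'
from h import *
z=np.load("wrist.npz"); m=bot.camera_model("wrist"); T=z["T"]; m["world_from_camera"]=T
im=z["im"].astype(int); C=cloud(z["d"],m); f=192/np.tan(np.radians(m["vertical_fov"])/2)
def at(u,v,h):
    r=T[:3,:3]@np.array([(u-m["cx"])/f,(v-m["cy"])/f,1]); return (T[:3,3]+r*(h-T[2,3])/r[2]).round(1)
for nm,z0,vr in(("grip",56,range(75,156,10)),("tube",56,range(215,285,10))):
    for v in vr:
        us=[u for u in range(230,285) if z0<C[v,u,2]<75]
        if us: print(nm,v,us[0],us[-1],at((us[0]+us[-1])/2,v,66 if nm=="grip" else 64),np.median(C[v,us,2]).round(1))
print("ends",at(257,57,66),at(257,159,67),"hole",at(256,209,64), "cap",C[55:64,257].round(0).tolist())
E
```

```text
grip 75 241 272 [531.7 208.3  66. ] 67.6
grip 85 241 272 [533.3 199.8  66. ] 66.5
grip 95 241 272 [534.9 191.1  66. ] 66.6
grip 105 242 271 [536.5 182.3  66. ] 67.4
grip 115 242 271 [538.2 173.3  66. ] 66.5
grip 125 242 271 [539.9 164.1  66. ] 67.1
grip 135 242 271 [541.7 154.7  66. ] 67.0
grip 145 242 271 [543.5 145.1  66. ] 67.8
grip 155 243 269 [544.8 135.2  66. ] 66.9
tube 215 245 266 [556.2  71.   64. ] 64.7
tube 225 245 266 [558.3  59.5  64. ] 64.9
tube 235 245 266 [560.5  47.7  64. ] 64.5
tube 245 245 266 [562.7  35.7  64. ] 64.8
tube 255 245 266 [565.   23.4  64. ] 64.8
tube 265 245 265 [566.8  10.7  64. ] 65.2
tube 275 246 265 [569.7  -2.1  64. ] 65.1
ends [529.4 223.2  66. ] [546.5 131.7  67. ] hole [555.5  77.8  64. ] cap [[529.0, 225.0, 68.0], [529.0, 224.0, 67.0], [529.0, 223.0, 67.0], [530.0, 222.0, 69.0], [530.0, 221.0, 69.0], [530.0, 221.0, 68.0], [530.0, 220.0, 68.0], [530.0, 219.0, 69.0], [530.0, 218.0, 66.0]]
```

```bash
python3 -m pendant '[[-0.0024,0.0166,-0.02,0,0,0],[-0.0024,0.0166,-0.02,0,0,0],[-0.0024,0.0166,-0.02,0,0,0],[-0.0024,0.0166,-0.02,0,0,0],[0,0,-0.03,0,0,0],[0,0,-0.03,0,0,0],[0,0,-0.03,0,0,0],[0,0,-0.015,0,0,0],[0,0,-0.0127,0,0,0],[0,0,0,0,0,0],[0,0,0,0,0,0]]' 0.0854 40 && python3 -m pendant '[[0,0,0,0,0,0],[0,0,0,0,0,0],[0,0,0,0,0,0],[0,0,0,0,0,0],[0,0,0,0,0,0],[0,0,0,0,0,0],[0,0,0,0,0,0],[0,0,0,0,0,0],[0,0,0,0,0,0],[0,0,0,0,0,0]]' 0.02 50
```

```text
clock: 2.62
tcp_pos: [537.7, 177.5, 52.7]
orientation: [[-0.18, 0.984, -0.001], [0.984, 0.18, -0.0], [0.0, -0.001, -1.0]]
wrist_force: [-0.2, -0.2, 0.2]
opening: 85.3
finger_force: 0.0
clock: 3.45
tcp_pos: [538.7, 176.8, 53.5]
orientation: [[-0.179, 0.984, 0.001], [0.984, 0.179, 0.0], [0.0, 0.001, -1.0]]
wrist_force: [-1.8, -0.2, 7.1]
opening: 29.1
finger_force: 53.3
```

```bash
python3 -m pendant '[[0,0,0.001,0,0,0],[-0.0009,0.0049,0,0,0,0],[-0.0009,0.0049,0,0,0,0],[-0.0009,0.0049,0,0,0,0],[-0.0009,0.0049,0,0,0,0],[-0.0009,0.0049,0,0,0,0],[-0.0009,0.0049,0,0,0,0],[-0.0009,0.0049,0,0,0,0],[-0.0009,0.0049,0,0,0,0],[-0.0009,0.0049,0,0,0,0],[-0.0009,0.0049,0,0,0,0],[0,0,0,0,0,0]]'; python3 -m pendant '[[-0.00036,0.002,0,0,0,0],[-0.00036,0.002,0,0,0,0],[0,0,0,0,0,0]]';python3 -m pendant '[[-0.00036,0.002,0,0,0,0],[-0.00018,0.001,0,0,0,0],[0,0,0,0,0,0]]'
```

```text
clock: 4.45
tcp_pos: [529.4, 225.8, 53.6]
orientation: [[-0.179, 0.984, 0.001], [0.984, 0.179, -0.001], [-0.001, 0.001, -1.0]]
wrist_force: [1.5, -1.4, 2.0]
opening: 29.2
finger_force: 52.8
clock: 4.7
tcp_pos: [528.7, 229.3, 53.6]
orientation: [[-0.179, 0.984, 0.001], [0.984, 0.179, -0.001], [-0.001, 0.0, -1.0]]
wrist_force: [2.2, -2.9, 0.8]
opening: 29.4
finger_force: 52.7
clock: 4.95
tcp_pos: [528.2, 232.3, 53.6]
orientation: [[-0.179, 0.984, 0.001], [0.984, 0.179, -0.001], [-0.001, 0.0, -1.0]]
wrist_force: [1.9, -3.3, 0.5]
opening: 29.3
finger_force: 52.6
```

```bash
for i in 1; do python3 -m pendant '[[-0.00018,0.001,0,0,0,0],[-0.00018,0.001,0,0,0,0],[0,0,0,0,0,0]]' | grep -E 'tcp|wrist'; python3 -m pendant '[[-0.00018,0.001,0,0,0,0],[-0.00018,0.001,0,0,0,0],[0,0,0,0,0,0]]'| grep -E 'tcp|wrist'; python3 -m pendant '[[-0.00018,0.001,0,0,0,0],[0,0,0,0,0,0]]'| grep -E 'tcp|wrist'; python3 -m pendant '[[-0.00018,0.001,0,0,0,0],[0,0,0,0,0,0]]'| grep -E 'tcp|wrist'; done
```

```text
tcp_pos: [527.8, 234.3, 53.6]
wrist_force: [2.3, -3.6, 0.7]
tcp_pos: [527.4, 236.3, 53.6]
wrist_force: [2.2, -5.1, -0.2]
tcp_pos: [527.2, 237.4, 53.6]
wrist_force: [1.7, -4.6, -0.1]
tcp_pos: [526.8, 238.6, 53.5]
wrist_force: [1.7, -3.6, -0.5]
```

```bash
python3 -m pendant '[[-0.00018,0.001,0,0,0,0],[0,0,0,0,0,0]]'| grep -E 'tcp|wrist'; python3 -m pendant '[[-0.00018,0.001,0,0,0,0],[0,0,0,0,0,0]]'| grep -E 'tcp|wrist';  python3 -m pendant '[[-0.00018,0.001,0,0,0,0],[0,0,0,0,0,0]]'| grep -E 'tcp|wrist'
```

```text
tcp_pos: [526.5, 240.0, 53.6]
wrist_force: [1.7, -3.4, -0.4]
tcp_pos: [526.3, 241.1, 53.6]
wrist_force: [1.2, -1.1, 1.1]
tcp_pos: [526.2, 242.1, 53.6]
wrist_force: [2.0, -2.1, 0.6]
```

```bash
python3 - <<'E'
from h import *
im,d,m=snap("wrist"); C=cloud(d,m); np.savez("wrist2",im=im,d=d,T=m["world_from_camera"]); save(cv2.resize(im[130:340,180:330],None,fx=3,fy=2.8),"pics/w1.png")
E
```

```text
(no output)
```

View pics/w1.png

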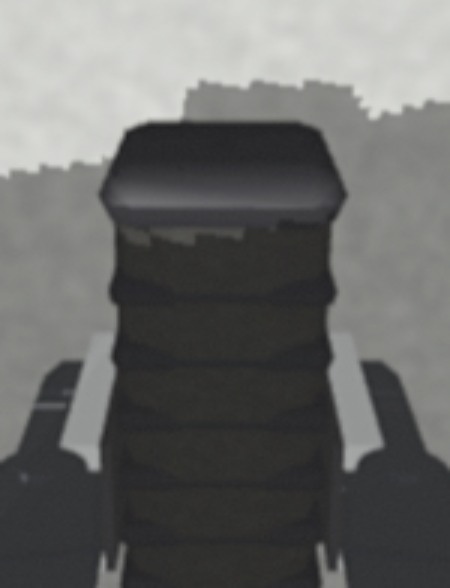

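The view shows only the grip, held squarely between the pads, with no sign of the button. I'll keep pulling in small steps and watch for the force to rise.

```bash
python3 -m pendant '[[-0.00018,0.001,0,0,0,0],[0,0,0,0,0,0]]'| grep -E 'tcp|wrist'; python3 -m pendant '[[-0.00018,0.001,0,0,0,0],[0,0,0,0,0,0]]'| grep -E 'tcp|wrist';  python3 -m pendant '[[0,0,0,0,0,0],[0,0,0,0,0,0]]'| grep -E 'tcp|wrist'
```

```text
tcp_pos: [526.0, 242.7, 53.6]
wrist_force: [1.3, -2.9, 0.8]
tcp_pos: [526.0, 242.9, 53.6]
wrist_force: [0.5, -6.0, 1.7]
tcp_pos: [525.9, 242.9, 53.5]
wrist_force: [1.6, -6.5, 1.7]
```

```bash
python3 -m pendant '[[0.00018,-0.001,0,0,0,0],[0.00018,-0.001,0,0,0,0],[0,0,0,0,0,0]]'| grep -E 'tcp|wrist'; python3 -m pendant '[[0.00018,-0.001,0,0,0,0],[0.00018,-0.001,0,0,0,0],[0,0,0,0,0,0]]'| grep -E 'tcp|wrist';  python3 -m pendant '[[0.00018,-0.001,0,0,0,0],[0,0,0,0,0,0]]'| grep -E 'tcp|wrist';  python3 -m pendant '[[0.00018,-0.001,0,0,0,0],[0,0,0,0,0,0]]'| grep -E 'tcp|wrist'
```

```text
tcp_pos: [526.0, 242.3, 53.6]
wrist_force: [-0.0, 1.4, 0.2]
tcp_pos: [526.4, 240.1, 53.6]
wrist_force: [-0.9, 2.9, -0.1]
tcp_pos: [526.6, 239.2, 53.6]
wrist_force: [-1.5, 5.0, -0.8]
tcp_pos: [526.8, 238.5, 53.6]
wrist_force: [-1.0, 5.8, -0.4]
```

```bash
python3 -m pendant '[[0.00018,-0.001,0,0,0,0],[0,0,0,0,0,0]]'| grep -E 'tcp|wrist'; python3 -m pendant '[[0.00018,-0.001,0,0,0,0],[0,0,0,0,0,0]]'| grep -E 'tcp|wrist'
```

```text
tcp_pos: [526.9, 237.6, 53.6]
wrist_force: [-1.5, 6.3, 0.5]
tcp_pos: [527.0, 236.6, 53.6]
wrist_force: [-1.6, 7.0, -0.3]
```

```bash
python3 -m pendant '[[0,0,0,0,0,0],[0,0,0,0,0,0],[0,0,0,0,0,0],[0,0,0.02,0,0,0],[0,-0.02,0.03,0,0,0],[0.005,-0.03,0.02,0,0,0],[0.005,-0.03,0.02,0,0,0],[0,-0.03,0.01,0,0,0],[0,0,0,0,0,0],[0,0,0,0,0,0]]' 0.0854
python3 - <<'E'
from h import *
im,d,m=snap("wrist"); C=cloud(d,m); np.savez("wrist3",im=im,d=d,T=m["world_from_camera"]); save(cv2.resize(im[:,170:340],None,fx=2,fy=1.55),"pics/w2.png")
E
```

```text
clock: 8.83
tcp_pos: [538.0, 124.1, 154.5]
orientation: [[-0.176, 0.984, 0.002], [0.984, 0.176, -0.0], [-0.0, 0.002, -1.0]]
wrist_force: [0.0, 1.8, -0.3]
opening: 85.4
finger_force: 0.0
```

View pics/w2.png

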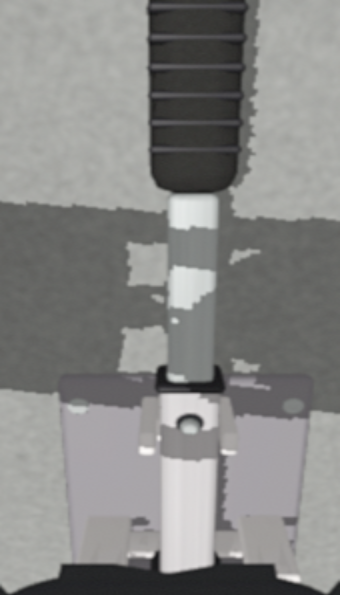

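The hole at crop (188,425) is no longer empty, since a light button fills most of it. I'll check its depth and the grip position.

```bash
python3 - <<'E'
from h import *
z=np.load("wrist3.npz"); m=bot.camera_model("wrist"); T=z["T"]; m["world_from_camera"]=T
C=cloud(z["d"],m); u0=170+94; print(z["d"].shape)
for v in range(266,286): print(v,C[v,u0-6:u0+8,2].round(0).astype(int), z["im"][v,u0-6:u0+8,1])
f=192/np.tan(np.radians(m["vertical_fov"])/2)
def at(u,v,h):
    r=T[:3,:3]@np.array([(u-m["cx"])/f,(v-m["cy"])/f,1]); return (T[:3,3]+r*(h-T[2,3])/r[2]).round(1)
print("hole",at(264,273.5,64),"grip front",at(264,122,66),"tube end",at(264,247,64))
E
```

```text
(384, 512)
266 [64 64 64 63 63 65 64 64 65 65 65 64 64 64] [221 221 218 211 192 179 175 177 179 183 198 213 218 218]
267 [64 63 63 65 65 64 65 64 64 63 64 64 63 65] [222 215 194 169 134 105  92  93 103 114 150 186 212 218]
268 [64 64 65 62 64 64 64 65 64 64 64 64 65 65] [216 191 140  93  64  50  42  40  46  51  80 128 185 213]
269 [64 64 64 64 64 64 64 64 64 64 64 64 64 64] [192 139  76  44  48  55  63  63  57  45  42  67 133 191]
270 [64 64 65 64 65 64 65 64 64 64 65 64 64 64] [158  80  44  58  85  96 109 107  94  73  55  44  80 159]
271 [65 64 64 64 64 65 66 66 66 66 65 64 64 63] [128  49  53  92 122 129 134 131 121 107  85  54  54 130]
272 [64 64 64 65 66 66 67 67 67 66 66 65 65 65] [109  45  86 127 145 148 147 143 137 129 112  77  51 116]
273 [64 64 65 66 67 68 67 68 68 67 66 65 66 64] [109  64 116 152 160 163 164 161 153 143 128 100  55 118]
274 [64 65 66 67 66 67 69 68 68 68 68 66 66 66] [117  75 139 166 175 180 185 184 176 160 141 112  70 134]
275 [64 65 65 68 69 67 67 68 69 69 68 66 65 64] [111  84 145 175 192 200 203 201 196 182 155 120 101 166]
276 [64 65 67 68 68 68 69 68 
[... 429 characters left out ...]
 63 64 63 64] [140 138 136 134 138 143 147 146 153 144 136 135 137 137]
281 [64 63 64 63 64 65 64 63 64 63 63 64 64 64] [140 140 138 135 134 134 136 135 137 135 136 136 137 137]
282 [ 64  63  64  63  64  65  64  64 278  65  63  65  64  64] [141 139 139 136 135 136 136 136 136 136 137 137 137 136]
283 [64 63 64 64 65 64 64 64 64 64 65 63 64 64] [141 138 139 136 136 137 138 138 138 137 138 137 136 136]
284 [64 64 64 64 64 63 64 64 64 64 62 64 63 65] [140 139 138 137 136 136 136 137 138 137 137 137 139 137]
285 [64 64 63 64 64 63 63 65 64 64 64 64 64 64] [140 139 138 137 135 137 137 135 137 136 137 137 137 137]
hole [554.6  75.   64. ] grip front [532.5 190.   66. ] tube end [550.2  98.1  64. ]
```

The button stands about 4.5 mm proud (z ≈ 68.5 against the tube top at 64), so the handle is locked. Next comes the release key at about (604,-197).

```bash
python3 -m pendant '[[0.0074,-0.0358,0,0,0,0],[0.0074,-0.0358,0,0,0,0],[0.0074,-0.0358,0,0,0,0],[0.0074,-0.0358,0,0,0,0],[0.0074,-0.0358,0,0,0,0],[0.0074,-0.0358,0,0,0,0],[0.0074,-0.0358,0,0,0,0],[0.0074,-0.0358,0,0,0,0],[0.0074,-0.0358,0,0,0,0],[0,0,0,0,0,0],[0,0,-0.03,0,0,0],[0,0,-0.02,0,0,0],[0,0,-0.01,0,0,0],[0,0,0,0,0,0],[0,0,0,0,0,0]]' 0 20
python3 - <<'E'
from h import *
im,d,m=snap("wrist"); save(im,"pics/w3.png"); C=cloud(d,m); np.savez("wrist4",im=im,d=d,T=m["world_from_camera"])
E
```

```text
clock: 10.13
tcp_pos: [603.5, -195.1, 92.6]
orientation: [[-0.18, 0.984, -0.002], [0.984, 0.18, 0.001], [0.001, -0.002, -1.0]]
wrist_force: [0.3, 0.4, -0.1]
opening: 0.1
finger_force: 0.0
```

View pics/w3.png

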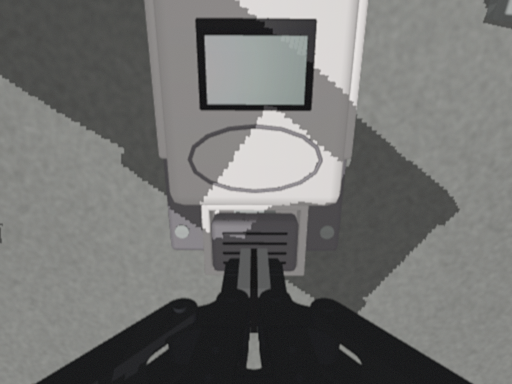

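The wrist view shows the closed fingertips at (254,250) over the ridged key, which spans (212–298, 213–270). They are well centred, so I'll press.

```bash
python3 -m pendant '[[0,-0.001,-0.004,0,0,0],[0,-0.001,-0.004,0,0,0],[0,0,0,0,0,0]]'| grep -E 'tcp|wrist'; python3 -m pendant '[[0,0,-0.002,0,0,0],[0,0,-0.002,0,0,0],[0,0,0,0,0,0]]'| grep -E 'tcp|wrist'; python3 -m pendant '[[0,0,-0.0015,0,0,0],[0,0,-0.0015,0,0,0],[0,0,0,0,0,0]]'| grep -E 'tcp|wrist'; python3 -m pendant '[[0,0,-0.001,0,0,0],[0,0,0,0,0,0]]'| grep -E 'tcp|wrist'; python3 -m pendant '[[0,0,-0.001,0,0,0],[0,0,0,0,0,0]]'| grep -E 'tcp|wrist'
```

```text
tcp_pos: [604.1, -198.6, 85.8]
wrist_force: [-0.8, 0.5, 0.2]
tcp_pos: [603.9, -198.5, 81.4]
wrist_force: [-0.1, -0.6, 0.4]
tcp_pos: [604.0, -198.6, 78.9]
wrist_force: [-1.3, 0.3, 2.8]
tcp_pos: [604.0, -198.6, 77.9]
wrist_force: [-1.4, 0.3, 4.6]
tcp_pos: [604.1, -198.6, 76.8]
wrist_force: [-0.7, 0.3, 4.2]
```

```bash
python3 -m pendant '[[0,0,-0.001,0,0,0],[0,0,-0.001,0,0,0],[0,0,0,0,0,0]]'| grep -E 'tcp|wrist'; python3 -m pendant '[[0,0,-0.001,0,0,0],[0,0,-0.001,0,0,0],[0,0,0,0,0,0],[0,0,0,0,0,0]]'| grep -E 'tcp|wrist'
python3 - <<'E'
from h import *
im,d,m=snap("top"); C=cloud(d,m); X,Y,Z=C[...,0],C[...,1],C[...,2]
s=lambda p:np.array([ (p[:,0]-587.3)*-.1777+(p[:,1]+99.5)*.984]).ravel()
R=(np.abs((X-587.3)*.984+(Y+99.5)*.1777)<38)&(Z>55)&(Z<95); p=C[R]; t=s(p)
for a in range(-70,60,20):
    q=p[(t>a)&(t<a+20)]; print(a,len(q),np.median(q[:,2]).round(1) if len(q) else 0)
E
```

```text
tcp_pos: [604.1, -198.6, 76.0]
wrist_force: [-4.2, 1.6, 11.9]
tcp_pos: [604.3, -198.6, 75.8]
wrist_force: [-10.4, 3.7, 22.5]
-70 0 0
-50 0 0
-30 43 75.7
-10 120 76.0
10 194 74.6
30 205 73.2
50 169 70.6
```

The key is bottomed and the nose is up: head top about 76 mm, against 67 before, sloping down toward the tail. Next I retract and go over the tube.

```bash
python3 -m pendant '[[0,0,0.02,0,0,0],[0,0,0.03,0,0,0],[0,0,0.03,0,0,0],[0,0,0.03,0,0,0]]' 0 && python3 -m pendant '[[-0.0061,0.0341,0,0,0,0],[-0.0061,0.0341,0,0,0,0],[-0.0061,0.0341,0,0,0,0],[-0.0061,0.0341,0,0,0,0],[-0.0061,0.0341,0,0,0,0],[-0.0061,0.0341,0,0,0,0],[0,0,0,0,0,0],[0,0,0,0,0,0]]' 0.0854 60
python3 - <<'E'
from h import *
o=bot.observe(); print(o["tcp_pos"]); im,d,m=snap("top"); C=cloud(d,m); X,Y,Z=C[...,0],C[...,1],C[...,2]
t=(X-587.3)*-.1777+(Y+99.5)*.984; w=(X-587.3)*.984+(Y+99.5)*.1777
for a in range(-115,400,20):
    q=(np.abs(w)<12)&(t>a)&(t<a+20)&(Z>45)&(Z<95); print(a+10,q.sum(),np.median(Z[q]).round(1) if q.sum() else 0, end=' | ')
im,d,m=snap("wrist"); C=cloud(d,m); X,Y,Z=C[...,0],C[...,1],C[...,2]; print()
t=(X-587.3)*-.1777+(Y+99.5)*.984; w=(X-587.3)*.984+(Y+99.5)*.1777
for a in range(85,400,20):
    q=(np.abs(w)<30)&(t>a)&(t<a+20)&(Z>50)&(Z<95); print(a+10,q.sum(),np.median(Z[q]).round(1) if q.sum() else 0,((w[q].min()+w[q].max())/2).round(1) if q.sum() else 0, end=' | ')
E
```

```text
clock: 12.23
tcp_pos: [603.4, -198.1, 182.7]
orientation: [[-0.179, 0.984, -0.001], [0.984, 0.179, 0.001], [0.001, -0.001, -1.0]]
wrist_force: [0.8, -0.8, 0.6]
opening: -0.0
finger_force: 0.0
clock: 12.9
tcp_pos: [566.8, 8.0, 182.1]
orientation: [[-0.182, 0.983, -0.0], [0.983, 0.182, 0.0], [0.0, -0.0, -1.0]]
wrist_force: [0.3, 0.1, 0.4]
opening: 85.4
finger_force: 0.0
[566.82173411   7.96330463 182.05459284]
-105 60 56.7 | -85 63 57.4 | -65 53 76.7 | -45 63 77.2 | -25 66 76.9 | -5 65 76.9 | 15 68 75.4 | 35 61 73.5 | 55 8 73.5 | 75 15 68.9 | 95 6 67.4 | 115 16 67.4 | 135 66 65.4 | 155 52 65.1 | 175 39 65.3 | 195 19 63.8 | 215 0 0 | 235 0 0 | 255 0 0 | 275 21 54.6 | 295 61 57.7 | 315 62 59.2 | 335 65 58.1 | 355 62 58.3 | 375 61 56.4 | 395 20 56.1 | 
95 654 68.1 -0.5 | 115 712 67.1 -0.2 | 135 750 66.0 -0.2 | 155 1104 64.5 0.0 | 175 862 64.1 0.3 | 195 867 63.2 -0.0 | 215 723 59.0 0.4 | 235 786 57.9 0.6 | 255 252 57.2 0.2 | 275 0 0 0 | 295 0 0 0 | 315 0 0 0 | 335 0 0 0 | 355 0 0 0 | 375 0 0 0 | 395 0 0 0 |
```

```bash
python3 -m pendant '[[0.001,0,-0.03,0,0,0],[0,0,-0.03,0,0,0],[0,0,-0.03,0,0,0],[0,0,-0.02,0,0,0],[0,0,-0.01,0,0,0],[0,0,-0.007,0,0,0],[0,0,0,0,0,0],[0,0,0,0,0,0]]' 0.0854 80 && python3 -m pendant '[[0,0,0,0,0,0],[0,0,0,0,0,0],[0,0,0,0,0,0],[0,0,0,0,0,0],[0,0,0,0,0,0],[0,0,0,0,0,0],[0,0,0,0,0,0],[0,0,0,0,0,0],[0,0,0,0,0,0],[0,0,0,0,0,0],[0,0,0,0,0,0]]' 0.015 80
```

```text
clock: 13.67
tcp_pos: [569.2, 5.5, 56.5]
orientation: [[-0.178, 0.984, 0.001], [0.984, 0.178, -0.0], [-0.0, 0.001, -1.0]]
wrist_force: [0.3, 0.6, 1.0]
opening: 85.1
finger_force: 0.0
clock: 14.58
tcp_pos: [568.8, 6.3, 56.4]
orientation: [[-0.179, 0.984, 0.001], [0.984, 0.179, 0.0], [-0.0, 0.001, -1.0]]
wrist_force: [-2.3, 0.4, 5.9]
opening: 22.6
finger_force: 78.4
```

```bash
python3 -m pendant '[[0,0,0.003,0,0,0],[0,0,0.004,0,0,0],[0,0,0.005,0,0,0],[0,0,0.005,0,0,0],[0,0,0.005,0,0,0],[0,0,0,0,0,0]]' && python3 -m pendant '[[0,0,0.01,0,0,0],[0,0,0.015,0,0,0],[0,0,0.02,0,0,0],[0,0,0.02,0,0,0],[0,0,0.02,0.016,0.003,0],[0,0,0.02,0.016,0.003,0],[0,0,0.015,0.016,0.003,0],[0,0,0,0,0,0],[0,0,0,0,0,0]]'
python3 - <<'E'
from h import *
im,d,m=snap("wrist"); C=cloud(d,m);print(bot.observe()["tcp_pos"]); p0=bot.observe()["tcp_pos"]; X,Y,Z=(C-p0).transpose(2,0,1)
t=X*-.1777+Y*.984; w=X*.984+Y*.1777
for a in range(-10,300,20):
    q=(np.abs(w)<10)&(t>a)&(t<a+20)&(np.abs(Z)<40); print(a+10,q.sum(),np.median(Z[q]).round(1) if q.sum() else 0, end=' | ')
im,d,m=snap("top"); C=cloud(d,m); X,Y,Z=(C-p0).transpose(2,0,1); save(im,"pics/top2.png")
t=X*-.1777+Y*.984; w=X*.984+Y*.1777; print()
for a in range(-190,300,20):
    q=(np.abs(w)<10)&(t>a)&(t<a+20)&(np.abs(Z)<40); print(a+10,q.sum(),np.median(Z[q]).round(1) if q.sum() else 0, end=' | ')
E
```

```text
clock: 15.08
tcp_pos: [569.3, 5.8, 79.1]
orientation: [[-0.179, 0.984, 0.002], [0.984, 0.179, -0.001], [-0.001, 0.002, -1.0]]
wrist_force: [0.3, -0.4, -4.4]
opening: 22.6
finger_force: 78.6
clock: 15.83
tcp_pos: [569.0, 5.7, 198.8]
orientation: [[-0.178, 0.984, -0.006], [0.983, 0.179, 0.047], [0.047, 0.002, -0.999]]
wrist_force: [0.9, -0.1, -3.8]
opening: 23.1
finger_force: 79.0
[568.00146734   5.98309767 197.2091506 ]
0 1878 11.2 | 20 2102 11.2 | 40 2415 11.1 | 60 2758 11.2 | 80 3278 11.2 | 100 3113 8.1 | 120 519 7.8 | 140 0 0 | 160 0 0 | 180 0 0 | 200 0 0 | 220 0 0 | 240 0 0 | 260 0 0 | 280 0 0 | 300 0 0 | 
-180 21 13.0 | -160 67 13.4 | -140 65 13.9 | -120 67 14.6 | -100 65 14.9 | -80 16 13.6 | -60 11 12.7 | -40 46 12.0 | -20 5 12.6 | 0 0 0 | 20 42 11.2 | 40 70 11.0 | 60 66 11.0 | 80 9 12.1 | 100 0 0 | 120 36 7.4 | 140 69 6.8 | 160 70 7.1 | 180 70 7.4 | 200 71 13.4 | 220 68 13.8 | 240 66 13.7 | 260 70 13.0 | 280 42 13.5 | 300 0 0 |
```

The reader hangs level (tube top is 11.1 mm above the TCP all along), so I carry it to the mat and turn it so the handle points toward −x.

```bash
python3 -m pendant '[[-0.002,0.0228,0,0,0,0.04],[-0.002,0.0228,0,0,0,0.085],[-0.002,0.0228,0,0,0,0.085],[-0.002,0.0228,0,0,0,0.085],[-0.002,0.0228,0,0,0,0.085],[-0.002,0.0228,0,0,0,0.085],[-0.002,0.0228,0,0,0,0.085],[-0.002,0.0228,0,0,0,0.085],[-0.002,0.0228,0,0,0,0.085],[-0.002,0.0228,0,0,0,0.085],[-0.002,0.0228,0,0,0,0.085],[-0.002,0.0228,0,0,0,0.085],[-0.002,0.0228,0,0,0,0.085],[-0.002,0.0228,0,0,0,0.085],[-0.002,0.0228,0,0,0,0.085],[-0.002,0.0228,0,0,0,0.085],[-0.002,0.0228,0,0,0,0.085],[-0.002,0.0228,0,0,0,0.085],[0,0,0,0,0,0.046],[0,0,0,0,0,0]]' && python3 -m pendant '[[0,0,-0.03,0,0,0],[0,0,-0.03,0,0,0],[0,0,-0.03,0,0,0],[0,0,-0.02,0,0,0],[0,0,0,0,0,0],[0,0,0,0,0,0]]'
python3 - <<'E'
from h import *
im,d,m=snap("top"); save(im,"pics/top3.png"); C=cloud(d,m); p0=bot.observe()["tcp_pos"]; X,Y,Z=(C-p0).transpose(2,0,1)
a=np.radians(187.96); t=X*np.cos(a)+Y*np.sin(a); w=X*np.sin(a)-Y*np.cos(a)
for b in range(-190,300,20):
    q=(np.abs(w)<12)&(t>b)&(t<b+20)&(np.abs(Z)<35); print(b+10,q.sum(),np.median(Z[q]).round(1) if q.sum() else 0,np.median(w[q]).round(1) if q.sum() else 0, end=' | ')
E
```

```text
clock: 17.6
tcp_pos: [530.6, 417.6, 194.9]
orientation: [[-0.988, -0.144, -0.051], [-0.144, 0.99, -0.009], [0.052, -0.002, -0.999]]
wrist_force: [-0.2, 0.1, -4.4]
opening: 22.8
finger_force: 79.2
clock: 18.1
tcp_pos: [530.8, 414.9, 85.0]
orientation: [[-0.989, -0.138, -0.053], [-0.138, 0.99, -0.01], [0.054, -0.003, -0.999]]
wrist_force: [0.6, -0.5, -2.9]
opening: 22.8
finger_force: 79.0
-180 8 6.6 -2.5 | -160 60 9.3 0.2 | -140 60 9.8 -0.4 | -120 61 10.9 -0.7 | -100 64 11.2 -0.6 | -80 63 9.8 0.9 | -60 43 10.8 -3.3 | -40 12 9.6 -7.9 | -20 0 0 0 | 0 6 8.0 -2.1 | 20 35 8.2 -5.1 | 40 21 8.8 -9.1 | 60 30 8.2 -5.3 | 80 56 9.7 -3.2 | 100 45 5.2 -8.2 | 120 17 0.9 -10.0 | 140 0 0 0 | 160 0 0 0 | 180 0 0 0 | 200 0 0 0 | 220 0 0 0 | 240 0 0 0 | 260 0 0 0 | 280 0 0 0 | 300 0 0 0 |
```

View pics/top3.png

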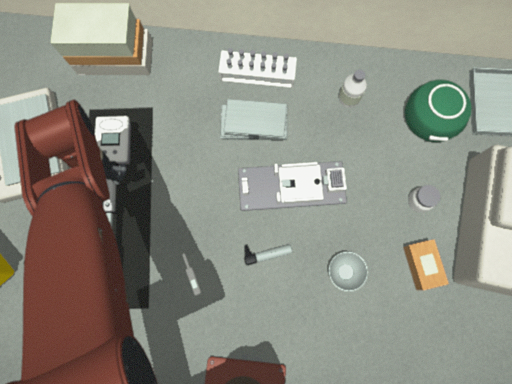

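The top view shows the head at (112,140), over the mat once parallax is allowed for. I'll lower it.

```bash
python3 -m pendant '[[0,0,-0.02,0,0,0],[0,0,-0.015,0,0,0],[0,0,-0.01,0,0,0],[0,0,-0.007,0,0,0],[0,0,-0.003,0,0,0],[0,0,0,0,0,0],[0,0,0,0,0,0]]' | grep -E 'tcp|wrist'; python3 -m pendant '[[0,0,-0.002,0,0,0],[0,0,-0.001,0,0,0],[0,0,0,0,0,0]]'| grep -E 'tcp|wrist'; python3 -m pendant '[[0,0,-0.001,0,0,0],[0,0,-0.001,0,0,0],[0,0,0,0,0,0]]'| grep -E 'tcp|wrist'
```

```text
tcp_pos: [532.6, 416.7, 33.0]
wrist_force: [0.5, -0.5, -3.9]
tcp_pos: [532.5, 416.7, 29.9]
wrist_force: [0.3, -1.1, -4.1]
tcp_pos: [532.2, 416.5, 27.4]
wrist_force: [0.1, 0.2, -3.9]
```

```bash
python3 -m pendant '[[0,0,-0.001,0,0,0],[0,0,0,0,0,0]]'| grep -E 'tcp|wrist'; python3 -m pendant '[[0,0,-0.001,0,0,0],[0,0,0,0,0,0],[0,0,0,0,0,0]]'
```

```text
tcp_pos: [532.2, 416.5, 26.4]
wrist_force: [0.3, -0.3, -4.0]
clock: 19.65
tcp_pos: [532.2, 416.5, 25.5]
orientation: [[-0.989, -0.14, -0.048], [-0.14, 0.99, -0.007], [0.049, -0.0, -0.999]]
wrist_force: [0.6, -0.8, -4.9]
opening: 22.9
finger_force: 79.4
```

```bash
for i in 1; do python3 -m pendant '[[0,0,-0.001,0,0,0],[0,0,0,0,0,0]]'| grep -E 'tcp|wrist'; python3 -m pendant '[[0,0,-0.001,0,0,0],[0,0,0,0,0,0]]'| grep -E 'tcp|wrist'; python3 -m pendant '[[0,0,-0.001,0,0,0],[0,0,0,0,0,0]]'| grep -E 'tcp|wrist'; done
```

```text
tcp_pos: [532.3, 416.5, 24.4]
wrist_force: [-0.5, 0.2, -4.2]
tcp_pos: [532.2, 416.5, 23.4]
wrist_force: [0.2, -0.5, -3.9]
tcp_pos: [532.4, 416.6, 22.7]
wrist_force: [-0.0, 0.6, -4.2]
```

```bash
python3 -m pendant '[[0,0,-0.0007,0,0,0],[0,0,0,0,0,0]]'| grep -E 'tcp|wrist'; python3 -m pendant '[[0,0,-0.0007,0,0,0],[0,0,0,0,0,0]]'| grep -E 'tcp|wrist'; python3 -m pendant '[[0,0,-0.0005,0,0,0],[0,0,0,0,0,0]]'| grep -E 'tcp|wrist'
```

```text
tcp_pos: [532.4, 416.6, 22.5]
wrist_force: [-1.9, -1.6, 0.8]
tcp_pos: [532.5, 416.7, 22.5]
wrist_force: [-3.0, -3.1, 5.5]
tcp_pos: [532.5, 416.7, 22.5]
wrist_force: [-5.3, -3.8, 8.4]
```

Contact came at TCP z = 22.5, as expected. I release and retract.

```bash
python3 -m pendant '[[0,0,0.0008,0,0,0],[0,0,0,0,0,0]]' - 30 | grep -E 'wrist|tcp|finger'; python3 -m pendant '[[0,0,0,0,0,0],[0,0,0,0,0,0],[0,0,0,0,0,0],[0,0,0,0,0,0],[0,0,0,0,0,0],[0,0,0,0,0,0]]' 0.07; python3 -m pendant '[[0,0,0.01,0,0,0],[0,0,0.02,0,0,0],[0,0,0.03,0,0,0],[0,0,0.04,0,0,0],[0,0,0.04,0,0,0],[0,0,0.04,0,0,0],[0,-0.04,0,0,0,0],[0,-0.04,0,0,0,0],[0,-0.04,0,0,0,0],[0,-0.04,0,0,0,0],[0,-0.04,0,0,0,0],[0,-0.04,0,0,0,0],[0,-0.04,0,0,0,0],[0,-0.04,0,0,0,0],[0,-0.04,0,0,0,0],[0,0,0,0,0,0],[0,0,0,0,0,0]]'
python3 - <<'E'
from h import *
im,d,m=snap("top"); save(im,"pics/top4.png"); C=cloud(d,m); X,Y,Z=C.transpose(2,0,1)
X=X-479;Y=Y-410
a=np.radians(7.96); t=X*np.cos(a)+Y*np.sin(a); w=-X*np.sin(a)+Y*np.cos(a)
q=(abs(t)<300)&(abs(w)<100)&(Z>14)&(Z<60); print("t",t[q].min(),t[q].max(),"w",w[q].min(),w[q].max())
for b in range(-250,250,25):
    k=q&(t>b)&(t<b+25)
    if k.sum(): print(b,k.sum(),np.percentile(Z[k],60).round(1),np.median(w[k]).round(1),end=' | ')
k=q&(t<80)&(t>30); print("button",Z[k].max())
E
```

```text
tcp_pos: [532.5, 416.7, 22.5]
wrist_force: [-3.6, -2.9, 5.9]
finger_force: 82.9
clock: 21.32
tcp_pos: [532.3, 416.5, 21.3]
orientation: [[-0.989, -0.14, -0.048], [-0.14, 0.99, -0.007], [0.049, -0.0, -0.999]]
wrist_force: [0.4, -0.8, 0.2]
opening: 70.1
finger_force: 0.0
clock: 22.73
tcp_pos: [532.6, 54.6, 202.5]
orientation: [[-0.99, -0.136, -0.047], [-0.135, 0.991, -0.007], [0.048, -0.0, -0.999]]
wrist_force: [-0.4, 0.3, -0.3]
opening: 69.9
finger_force: 0.0
t -230.74103834522927 228.83543979844723 w -48.858187714124774 43.082805941272696
-250 32 33.6 -1.0 | -225 118 33.2 -5.7 | -200 122 33.3 -5.7 | -175 113 33.5 -6.6 | -150 100 32.6 -6.2 | -125 77 28.1 -4.7 | -100 73 28.2 -4.3 | -75 67 29.2 -4.6 | -50 87 31.1 -5.6 | -25 92 32.0 -5.7 | 0 94 32.3 -5.8 | 25 84 32.8 -5.9 | 50 85 32.4 -3.5 | 75 112 33.5 -6.2 | 100 317 35.2 -7.1 | 125 278 36.3 -7.0 | 150 278 36.9 -7.3 | 175 268 36.6 -4.9 | 200 261 37.0 -6.7 | 225 29 34.5 4.6 | button 38.645687777743206
```

View pics/top4.png

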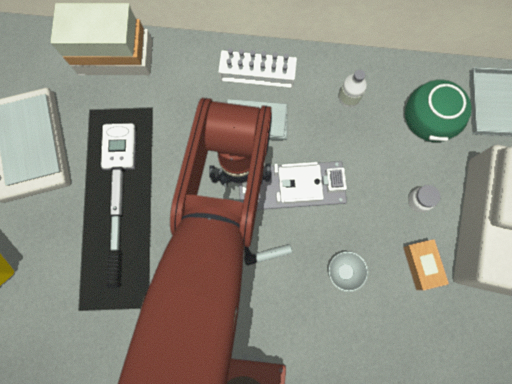

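The reader lies on the mat from (117,122) to (113,285), screen up and within the mat on all sides. It measures about 460 mm long, so the handle is still out. The bystanders in view haven't moved, and the thermometer is hidden under the arm.

```bash
python3 -c "
from bench import bot; print(bot.close_job())"
```

```text
the job is handed in; nothing more can be done
None
```

The job is handed in: I pulled the handle out until it locked, pressed the release key, and laid the reader flat on the mat, screen up, with the handle still out (about 460 mm long); the verdict was not shown, and the arm hid the thermometer in the last picture.

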